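# Load the charging dock and click the dial to the number of packs

## Task

Put the battery packs that lie on the bench on charge: first turn the selector dial back to off, then, with the dial left at off, slide every pack across the bench, without lifting it, fully home against the stop of the charging dock, one to a bay (any bays). Then turn the dial from off by one click for each pack in the dock, and leave everything standing there; leave the tape measure, the screw box and the torch where they are.

Things in the scene. Friction and masses are not known exactly. Their poses are not given: they have to be found in the camera images.
- pack_1_mid (a point): loose black battery pack, 69 wide (x) x 107 long (y) x 53 mm high, 0.4 to 0.75 kg. Point at its centre, 26 mm above its underside, z up. Body 40 mm high; on it a raised slide block, 40 mm wide (x) and 70 long (y), 39 to 51 mm above the bench, centred 9 mm to +y of this point: good to grip across x for dragging. Upright at any yaw; either end may go first into a bay.
- pack_2_mid (a point): loose black battery pack, 69 wide (x) x 107 long (y) x 53 mm high, 0.4 to 0.75 kg. Point at its centre, 26 mm above its underside, z up. Body 40 mm high; on it a raised slide block, 40 mm wide (x) and 70 long (y), 39 to 51 mm above the bench, centred 9 mm to +y of this point: good to grip across x for dragging. Upright at any yaw; either end may go first into a bay. May be absent.
- pack_3_mid (a point): loose black battery pack, 69 wide (x) x 107 long (y) x 53 mm high, 0.4 to 0.75 kg. Point at its centre, 26 mm above its underside, z up. Body 40 mm high; on it a raised slide block, 40 mm wide (x) and 70 long (y), 39 to 51 mm above the bench, centred 9 mm to +y of this point: good to grip across x for dragging. Upright at any yaw; either end may go first into a bay. May be absent.
- pack_4_mid (a point): loose black battery pack, 69 wide (x) x 107 long (y) x 53 mm high, 0.4 to 0.75 kg. Point at its centre, 26 mm above its underside, z up. Body 40 mm high; on it a raised slide block, 40 mm wide (x) and 70 long (y), 39 to 51 mm above the bench, centred 9 mm to +y of this point: good to grip across x for dragging. Upright at any yaw; either end may go first into a bay. May be absent.
- dock: charging dock fixed on the bench: grey bar 380 mm long (y), 41 high, 34 deep; its face to the robot is the stop (plane x = 0). Five ribs (7 wide, 8 high, reaching 76 mm out to -x, at y = 0, +-92, +-184 mm) part four bays 85 mm wide, open to -x and above, floored by the bench. Origin on the bench under the middle of the stop face; x points away from the robot, z up.
- bay_1 (a point): where the centre of a pack lies that is fully home in bay 1 (counted from the left, +y), its end touching the stop: 53.5 mm before the stop face (51 to 54 by which end is first), midway between the ribs, 26 mm above the bench; axes as the dock
- bay_2 (a point): where the centre of a pack lies that is fully home in bay 2 (counted from the left, +y), its end touching the stop: 53.5 mm before the stop face (51 to 54 by which end is first), midway between the ribs, 26 mm above the bench; axes as the dock
- bay_3 (a point): where the centre of a pack lies that is fully home in bay 3 (counted from the left, +y), its end touching the stop: 53.5 mm before the stop face (51 to 54 by which end is first), midway between the ribs, 26 mm above the bench; axes as the dock
- bay_4 (a point): where the centre of a pack lies that is fully home in bay 4 (counted from the left, +y), its end touching the stop: 53.5 mm before the stop face (51 to 54 by which end is first), midway between the ribs, 26 mm above the bench; axes as the dock
- dial_grip (a point): on the dial's axis, half-way up its upright bar grip: 14 mm thick (x), 58 long (y), from 47 to 73 mm above the bench, this point at 60. Below it a round skirt, radius 32 mm, its top 47 mm above the bench, on a fixed grey selector box 96 x 96 x 40 mm. The frame turns with the dial; +y is the end with the white pointer line.
- dial (a joint): dial angle, rad: 0 = off (end stop, pointer at the thick long mark on the box's left, +y, side). Grows clockwise seen from above, one click each 30 degrees (0.5236): marks for off and clicks 1 to 6, the sixth (3.14) the other end stop. A sprung ball holds it in each click (under 0.1 N m to get over; let go near a click, it falls into it).
- tape_measure: bystander on the bench, to be left where it is; origin under its centre. Yellow tape measure, 34 x 78 x 66 mm.
- screw_box: bystander on the bench, to be left where it is; origin under its centre. Cardboard box of screws, 60 x 90 x 46 mm.
- torch: bystander on the bench, to be left where it is; origin under its centre. Torch lying down, 48 x 152 x 48 mm, black and yellow.

How it is judged:
On the way, in this order (a step that is already met when the one before it is completed fails the run):
1. the dial is turned back to off (value of joint dial below 0.13 rad), for 0.2 s.
2. every pack is home in a bay of the dock, the dial still at off (x of each of pack_1_mid, pack_2_mid, pack_3_mid, pack_4_mid in the frame of dock above -0.0615 m and z of each of pack_1_mid, pack_2_mid, pack_3_mid, pack_4_mid in the frame of dock below 0.032 m and (y of pack_1_mid in the frame of dock between 0.126 and 0.15 m or y of pack_1_mid in the frame of dock between 0.034 and 0.058 m or y of pack_1_mid in the frame of dock between -0.058 and -0.034 m or y of pack_1_mid in the frame of dock between -0.15 and -0.126 m) and angle between the y axis of each of pack_1_mid, pack_2_mid, pack_3_mid, pack_4_mid and the x axis of dock, either way round below 0.14 rad and angle between each of pack_1_mid, pack_2_mid, pack_3_mid, pack_4_mid's own z axis and vertical below 0.08 rad and (y of pack_2_mid in the frame of dock between 0.126 and 0.15 m or y of pack_2_mid in the frame of dock between 0.034 and 0.058 m or y of pack_2_mid in the frame of dock between -0.058 and -0.034 m or y of pack_2_mid in the frame of dock between -0.15 and -0.126 m) and (y of pack_3_mid in the frame of dock between 0.126 and 0.15 m or y of pack_3_mid in the frame of dock between 0.034 and 0.058 m or y of pack_3_mid in the frame of dock between -0.058 and -0.034 m or y of pack_3_mid in the frame of dock between -0.15 and -0.126 m) and (y of pack_4_mid in the frame of dock between 0.126 and 0.15 m or y of pack_4_mid in the frame of dock between 0.034 and 0.058 m or y of pack_4_mid in the frame of dock between -0.058 and -0.034 m or y of pack_4_mid in the frame of dock between -0.15 and -0.126 m) and value of joint dial below 0.13 rad), for 0.2 s.
3. the dial is turned from off by one click for each pack ((value of joint dial above 1.9644 rad or (height (world z) of pack_2_mid below -9 m and value of joint dial above 1.4408 rad) or (height (world z) of pack_3_mid below -9 m and value of joint dial above 1.4408 rad) or (height (world z) of pack_4_mid below -9 m and value of joint dial above 1.4408 rad)) and value of joint dial below 2.2244 rad and (height (world z) of pack_2_mid above -9 m or value of joint dial below 1.7008 rad) and (height (world z) of pack_3_mid above -9 m or value of joint dial below 1.7008 rad) and (height (world z) of pack_4_mid above -9 m or value of joint dial below 1.7008 rad)), for 0.2 s.
At the end, for the whole second after the job is handed in: Every pack on the bench stands upright in a bay of the dock, square to it within 8 degrees, within 12 mm of the bay's middle line and with its near-stop end no more than about 8 mm off the stop, at rest; the dial rests within 7 degrees of the click whose number is the number of packs (3 or 4) (all of step 3 and x of each of pack_1_mid, pack_2_mid, pack_3_mid, pack_4_mid in the frame of dock above -0.0615 m and z of each of pack_1_mid, pack_2_mid, pack_3_mid, pack_4_mid in the frame of dock below 0.032 m and (y of pack_1_mid in the frame of dock between 0.126 and 0.15 m or y of pack_1_mid in the frame of dock between 0.034 and 0.058 m or y of pack_1_mid in the frame of dock between -0.058 and -0.034 m or y of pack_1_mid in the frame of dock between -0.15 and -0.126 m) and angle between the y axis of each of pack_1_mid, pack_2_mid, pack_3_mid, pack_4_mid and the x axis of dock, either way round below 0.14 rad and angle between each of pack_1_mid, pack_2_mid, pack_3_mid, pack_4_mid's own z axis and vertical below 0.08 rad and (y of pack_2_mid in the frame of dock between 0.126 and 0.15 m or y of pack_2_mid in the frame of dock between 0.034 and 0.058 m or y of pack_2_mid in the frame of dock between -0.058 and -0.034 m or y of pack_2_mid in the frame of dock between -0.15 and -0.126 m) and (y of pack_3_mid in the frame of dock between 0.126 and 0.15 m or y of pack_3_mid in the frame of dock between 0.034 and 0.058 m or y of pack_3_mid in the frame of dock between -0.058 and -0.034 m or y of pack_3_mid in the frame of dock between -0.15 and -0.126 m) and (y of pack_4_mid in the frame of dock between 0.126 and 0.15 m or y of pack_4_mid in the frame of dock between 0.034 and 0.058 m or y of pack_4_mid in the frame of dock between -0.058 and -0.034 m or y of pack_4_mid in the frame of dock between -0.15 and -0.126 m) and linear speed of each of pack_1, pack_2, pack_3, pack_4 below 0.02 m/s and velocity of joint dial between -0.05 and 0.05 rad/s); the robot touches nothing.
It fails at once if a pack is lifted more than 30 mm off the bench (height (world z) of any of pack_1_mid, pack_2_mid, pack_3_mid, pack_4_mid above 0.056 m).
It fails at once if a bystander is pushed more than 30 mm (distance of any of tape_measure, screw_box, torch from where it was at the start of the episode above 0.03 m).
Of pack_2, pack_3, pack_4 only 2 to 3 are there at a start; the rules pass over those that are not, and their reading is None.
At some moment in a run one of pack_1, pack_2, pack_3, pack_4 may be knocked a few centimetres aside while the robot is not near it.
Once in a run the grip may slacken for a moment while it holds something.
It also fails if it takes over 210 s, if anything falls off the work surface, if the arm or the gripper's body presses on something with over 40 N, if the wrist force passes 120 N, or if a joint passes its speed limit or range.

## Robot

A 6-joint arm with a two-finger parallel gripper is mounted at the origin on a cart in front of the work surface, level with it; the furniture and walls round the work are solid. World frame = base frame: x ahead of the robot, y to its left, z up, the work surface at z = 0. Lengths are in m, angles in rad, forces in N, time in s.
With the tool pointing down it reaches from about 0.35 to 0.875 m from the base axis. Payload 15.5 kg.
Tool frame: the origin (TCP) lies on the mounting face of the last link; the fingertips stand 173 mm ahead of it and the grasp point (between the pads) lies 155 mm ahead of it; z points along the fingers, y is the line along which they close (so a half turn about z gives the same grasp; the last joint's range is limited). The gripper opens to 85 mm and grips with 20 to 120 N. Pads are 22 mm wide; open, the fingers measure 114 mm over their backs; the gripper's body (76 mm by 85 mm) begins 54 mm behind the grasp point. The pads swing forward as they close: fully open they stand 13 mm farther back than shut.
Start: joints at [-1.327, 0.494, 1.345, -0, 1.302, -0.096], TCP at [0.208, -0.589, 0.405] pointing down, gripper open.
Joint ranges: [-2.91, 2.91], [-0.82, 2.16], [0.22, 2.67], [-1.22, 4.37], [0.12, 2.79], [-3.08, 3.08]. Speed limits (rad/s): [1.89, 1.89, 2.57, 3.01, 3.01, 3.01].

## Interface

Orientations are given as a 3x3 rotation matrix whose columns are the frame's x, y, z axes.
In Python, from rig import * gives the robot as it stands.
- The arm moves only by the shell command python3 -m jog 'ROWS' [FORCE]. ROWS is JSON, a list of rows, each an object of numbers: "x", "y", "z": the shift along the tool's x, y, z in m; "ax", "ay", "az": the turn, a rotation vector about the tool's x, y, z in rad; "fingers": the closure, from 0 (fully open) to 1 (shut). A call has 1 to 20 rows; each row shifts and turns the commanded pose from where the row before left it, along the tool's axes as they then stand; what a row does not reach is not made up. A row lasts 1/8 s, in which the tool goes at most 62.5 mm and 10.7 degrees, less where a joint would pass 70% of its speed; a pose out of reach is approached as far as the arm can. A call is refused whole if a number of a shift passes 0.0625 or a number of a turn 0.188, either way. A call with a gripper value outside its range is refused whole. The fingers move at their own pace and stop on an object; FORCE is the grip in N (left out, the last holds). Time passes only in rows, so rows that do not move let the fingers close. It gives the time, the measured TCP pose, the force, the opening and the grip force at its end, in the units of the state.
- observe(): the state, without advancing time (a new reading comes with each control period).
- camera(name): name is "scene" or "top" or "wrist"; returns the picture (420x560x3 uint8, red, green, blue); there is no depth.
- camera_params(name): a dict with "mtx" (3x3 intrinsics, pixels), "k1" (the pictures are not rectified: a ray, as slopes to the right and down, at radius r is drawn at 1 + k1 r^2 times it, then the intrinsics apply), "T" (4x4, takes a point from camera to world coordinates). Camera axes: x right, y up, looking along -z (the intrinsics and any distortion apply to the point x, -y, -z); pixel columns grow to the right and rows downward; lengths in m; the calibration is good to about 2 mm. A picture is of the moment at which its call begins: read the wrist's pose just before it. camera_params takes no time and is no camera call; for the wrist camera it gives the pose at the moment of the call.
- hand_in(): hands the job in; it is judged then, once.
The state is a dict: "clock": time; "q": joint angles; "joint_vel": joint speeds; "joint_efforts": joint torques, N m; "tool_pos": TCP position; "tool_rot": TCP orientation; "ft_force": force on the tool from outside, world axes, zero at the start; "torque": the same for the moment, N m; "grip_width": finger opening in m; "finger_force": force on a finger pad.
Only numpy, scipy, OpenCV 4.12 (cv2) and the standard library are available. Lean on these libraries where they do the work, as an engineer would, in place of code of your own. Each camera call takes 0.05 s, during which the arm holds its last target. There are 200 camera calls.

## Working session

There is one attempt and no reset: what is moved stays moved. The work goes in short steps, Python scripts to look and compute and a shell command to move; the robot and the scene stay as the last step left them, time stands still between calls to the robot, and variables do not carry over. Pictures are saved under pics/ and viewed, at most 14 in all, crops included, and the job is handed in when it is done.

```bash
ls; mkdir -p pics; cat > h.py <<'E'
from rig import *
import numpy as np, cv2
def snap(n,f):
    p=camera_params(n); im=camera(n); cv2.imwrite('pics/'+f,im[:,:,::-1]); return im,p
def px2w(p,u,v,z):
    M=np.array(p['mtx']);k=p['k1'];T=np.array(p['T'])
    d=np.array([(u-M[0,2])/M[0,0],(v-M[1,2])/M[1,1]])
    s=d.copy()
    for _ in range(30): s=d/(1+k*(s@s))
    r=T[:3,:3]@np.array([s[0],-s[1],-1]); o=T[:3,3]
    return o+r*(z-o[2])/r[2]
def w2px(p,X):
    M=np.array(p['mtx']);k=p['k1'];T=np.array(p['T'])
    c=T[:3,:3].T@(np.array(X)-T[:3,3]); s=np.array([c[0],-c[1]])/-c[2]
    s=s*(1+k*(s@s)); return M[:2,:2]@s+M[:2,2]
E
python3 - <<'E'
from h import *
s=observe();print(s['tool_pos'],s['tool_rot'],s['clock'],s['grip_width'])
for n in('top','scene'):
    im,p=snap(n,n+'0.png'); print(n,p['T'],p['mtx'],p['k1'])
E
```

```text
pics
[ 0.20768918 -0.58933236  0.40411311] [[ 9.43152704e-01  3.32359596e-01 -2.73316967e-04]
 [ 3.32359684e-01 -9.43151994e-01  1.16488464e-03]
 [ 1.29381147e-04 -1.18950364e-03 -9.99999284e-01]] 0.0 0.08554002330810508
top [[ 2.47452194e-02  9.78418922e-01 -2.05144064e-01  2.19403980e-01]
 [-9.99678696e-01  2.53458820e-02  3.00383194e-04 -1.06443097e-01]
 [ 5.49345784e-03  2.05070717e-01  9.78731742e-01  1.70139457e+00]
 [ 0.00000000e+00  0.00000000e+00  0.00000000e+00  1.00000000e+00]] [[533.20655777   0.         280.50233494]
 [  0.         533.20655777 212.00295801]
 [  0.           0.           1.        ]] -0.1873354208062794
scene [[-0.62760225  0.40302995 -0.6660948  -0.42643829]
 [-0.77837638 -0.34205381  0.52643082  0.69308528]
 [-0.01567288  0.84886162  0.52838273  0.84361716]
 [ 0.          0.          0.          1.        ]] [[399.08412682   0.         286.56031816]
 [  0.         399.08412682 206.98668824]
 [  0.           0.           1.        ]] 0.03653577761052318
```

View pics/top0.png

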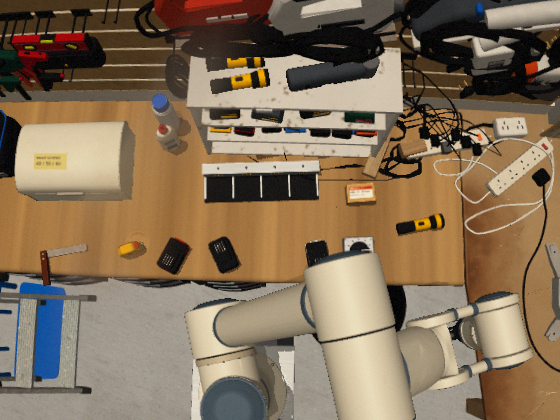

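View pics/scene0.png

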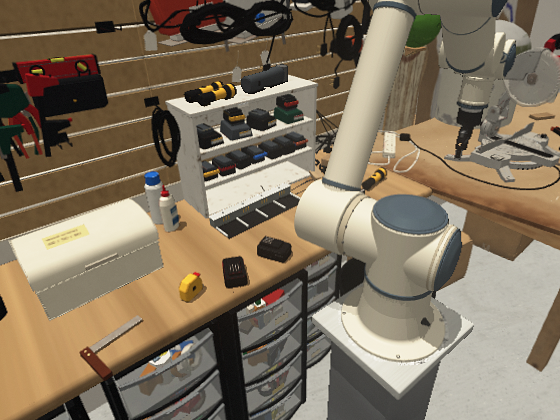

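Top view: packs at (172,255), (223,254), (317,253); the dial box at (358,245) is partly hidden by the arm; the dock is at (262,182), the screw box at (360,194), the torch at (420,225) and the tape measure at (130,248). A fourth pack could be hidden under the arm.

```bash
python3 - <<'E'
from h import *
p=camera_params('top')
for nm,u,v,z in [('p1',172,255,.05),('p2',223,254,.05),('p3',317,253,.05),('dial',357,247,.05),('dockL',204,164,.041),('dockR',319,163,.041),('stopL bench',205,200,0),('stopR',319,198,0),('screw',360,194,.046),('torch',420,225,.04),('tape',130,248,.06),('edge',300,278,0)]:
    print(nm,px2w(p,u,v,z).round(3))
print(camera_params('wrist'))
im=cv2.imread('pics/top0.png')[140:290,110:410]
cv2.imwrite('pics/c0.png',cv2.resize(im,(800,400),interpolation=cv2.INTER_CUBIC))
E
```

```text
p1 [0.419 0.23  0.05 ]
p2 [0.427 0.069 0.05 ]
p3 [ 0.438 -0.224  0.05 ]
dial [ 0.46 -0.35  0.05]
dockL [0.721 0.146 0.041]
dockR [ 0.734 -0.228  0.041]
stopL bench [0.61  0.142 0.   ]
stopR [ 0.626 -0.232  0.   ]
screw [ 0.632 -0.361  0.046]
torch [ 0.537 -0.556  0.04 ]
tape [0.435 0.364 0.06 ]
edge [ 0.363 -0.174  0.   ]
{'mtx': array([[377.00833288,   0.        , 277.7322586 ],
       [  0.        , 377.00833288, 218.50756906],
       [  0.        ,   0.        ,   1.        ]]), 'k1': -0.09617694121660267, 'T': array([[ 3.32160461e-01,  9.08590964e-01,  2.53242747e-01,
         2.72720896e-01],
       [-9.43222849e-01,  3.20047614e-01,  8.88829633e-02,
        -5.66897167e-01],
       [-2.91479790e-04, -2.68387752e-01,  9.63310921e-01,
         3.72790110e-01],
       [ 0.00000000e+00,  0.00000000e+00,  0.00000000e+00,
         1.00000000e+00]])}
```

View pics/c0.png

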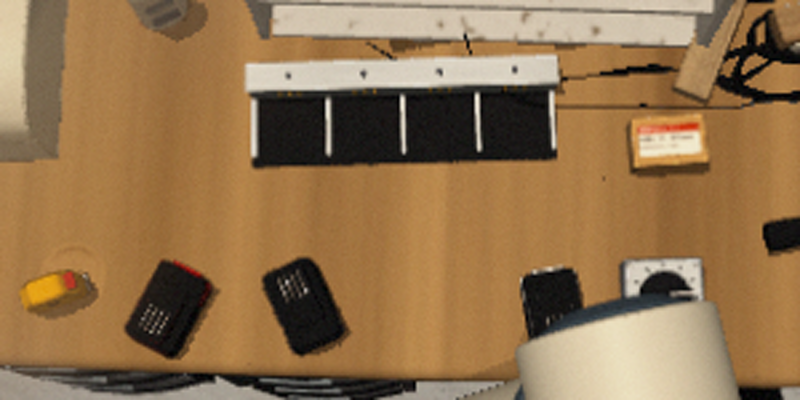

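Enlarged: the dock's bay mouths face the robot, with the white bar behind. Each pack has a louvred end; pack 1 is yawed right, pack 2 yawed left. I'll move the wrist over the dial, which also clears the top view.

```bash
python3 -m jog '[{"x":0.05,"y":-0.0225},{"x":0.05,"y":-0.0225},{"x":0.05,"y":-0.0225},{"x":0.05,"y":-0.0225},{"x":0.05,"y":-0.0225},{"x":0.05,"y":-0.0225},{}]'
python3 - <<'E'
from h import *
a,p=snap('wrist','w1.png'); print(p['T']); b,_=snap('top','top1.png')
c=cv2.resize(b[140:290,110:410],(560,280),interpolation=cv2.INTER_CUBIC)
cv2.imwrite('pics/m1.png',np.vstack([a[:,:,::-1][40:360],c[:,:,::-1]]))
E
```

```text
[[ 3.32160461e-01  9.08590964e-01  2.53242747e-01  2.72720896e-01]
 [-9.43222849e-01  3.20047614e-01  8.88829633e-02 -5.66897167e-01]
 [-2.91479790e-04 -2.68387752e-01  9.63310921e-01  3.72790110e-01]
 [ 0.00000000e+00  0.00000000e+00  0.00000000e+00  1.00000000e+00]]$[0]: bad value
```

View pics/m1.png

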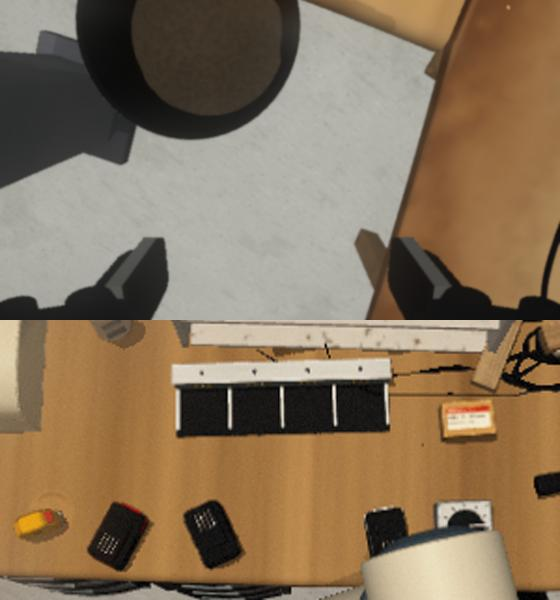

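The view is unchanged because the move was refused ("bad value"). The rows probably need every field.

```bash
python3 -m jog '[{"x":0.05,"y":-0.0225,"z":0,"ax":0,"ay":0,"az":0,"fingers":0},{"x":0.05,"y":-0.0225,"z":0,"ax":0,"ay":0,"az":0,"fingers":0},{"x":0.05,"y":-0.0225,"z":0,"ax":0,"ay":0,"az":0,"fingers":0},{"x":0.05,"y":-0.0225,"z":0,"ax":0,"ay":0,"az":0,"fingers":0},{"x":0.05,"y":-0.0225,"z":0,"ax":0,"ay":0,"az":0,"fingers":0},{"x":0.05,"y":-0.0225,"z":0,"ax":0,"ay":0,"az":0,"fingers":0}]'
python3 - <<'E'
from h import *
a,p=snap('wrist','w1.png'); print(p['T']); b,_=snap('top','top1.png')
c=cv2.resize(b[140:290,110:410],(560,280),interpolation=cv2.INTER_CUBIC)
cv2.imwrite('pics/m1.png',np.vstack([a[:,:,::-1][40:360],c[:,:,::-1]]))
E
```

```text
clock: 0.95
tool_pos: [0.4469, -0.361, 0.4047]
tool_rot: [[0.943, 0.332, -0.0], [0.332, -0.943, 0.0], [-0.0, -0.0, -1.0]]
ft_force: [-0.0, -1.2, -0.2]
grip_width: 0.0853
finger_force: 0.0
[[ 3.32079556e-01  9.08693943e-01  2.52979223e-01  5.11940117e-01]
 [-9.43251018e-01  3.19677684e-01  8.99093771e-02 -3.38642727e-01]
 [ 8.28294413e-04 -2.68479975e-01  9.63284909e-01  3.73302454e-01]
 [ 0.00000000e+00  0.00000000e+00  0.00000000e+00  1.00000000e+00]]
```

View pics/m1.png

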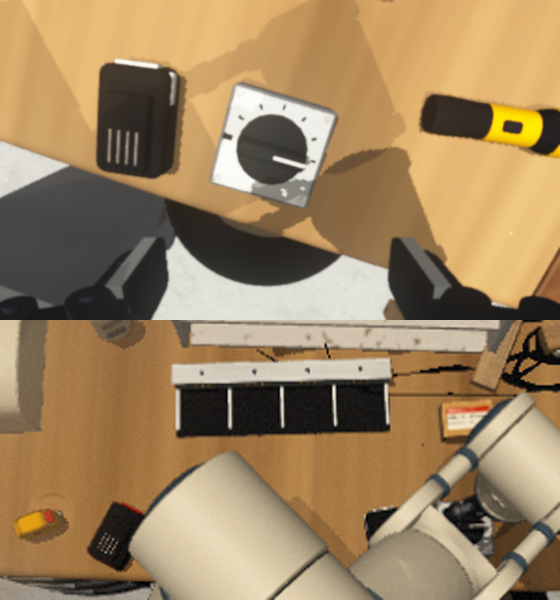

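The wrist view (add 40 to rows) shows the dial box corners at (239,84), (338,112), (304,207), (213,182), the off mark at (227,137), and the pointer line from (275,157) to (307,162). Pack 3 is at (138,118).

```bash
python3 - <<'E'
from h import *
T=np.array([[ 3.32079556e-01,9.08693943e-01,2.52979223e-01,5.11940117e-01],[-9.43251018e-01,3.19677684e-01,8.99093771e-02,-3.38642727e-01],[8.28294413e-04,-2.68479975e-01,9.63284909e-01,3.73302454e-01],[0,0,0,1]])
p=camera_params('wrist');p['T']=T
W=lambda u,v,z:px2w(p,u,v+40,z)
b=np.array([W(u,v,.04) for u,v in [(239,84),(338,112),(304,207),(213,182)]])
c=b.mean(0);print(b.round(4),c,[np.linalg.norm(b[i]-b[i-1]).round(4) for i in range(4)])
for n,u,v,z in [('off',227,137,.04),('m2',240,118,.04),('m3',262,107,.04),('m',284,105,.04),('m',304,116,.04),('m',314,137,.04),('m',308,159,.04),('p0',275,157,.073),('p1',307,162,.073)]:
    w=W(u,v,z); d=w-c; print(n,w.round(4),np.degrees(np.arctan2(d[1],d[0])).round(1))
print('pack3',[W(u,v,.04).round(3) for u,v in [(100,62),(180,68),(172,176),(97,170)]])
im=cv2.imread('pics/w1.png')
def crop(a,s): return cv2.resize(a,None,fx=s,fy=s,interpolation=cv2.INTER_CUBIC)
cv2.imwrite('pics/c1.png',crop(im[110:260,80:350],2.9))
E
```

```text
[[ 0.4932 -0.3101  0.04  ]
 [ 0.4993 -0.3996  0.04  ]
 [ 0.4064 -0.4022  0.04  ]
 [ 0.4014 -0.3145  0.04  ]] [ 0.4500831  -0.35660094  0.04      ] [np.float64(0.0919), np.float64(0.0897), np.float64(0.0929), np.float64(0.0878)]
off [ 0.4457 -0.3142  0.04  ] 96.0
m2 [ 0.4656 -0.32    0.04  ] 67.0
m3 [ 0.4811 -0.3352  0.04  ] 34.6
m [ 0.4891 -0.3528  0.04  ] 5.6
m [ 0.4859 -0.3726  0.04  ] -24.0
m [ 0.4714 -0.3875  0.04  ] -55.4
m [ 0.4508 -0.3895  0.04  ] -88.7
p0 [ 0.4495 -0.3585  0.073 ] -107.2
p1 [ 0.4542 -0.3846  0.073 ] -81.6
pack3 [array([ 0.472, -0.189,  0.04 ]), array([ 0.49 , -0.258,  0.04 ]), array([ 0.394, -0.277,  0.04 ]), array([ 0.376, -0.208,  0.04 ])]
```

View pics/c1.png

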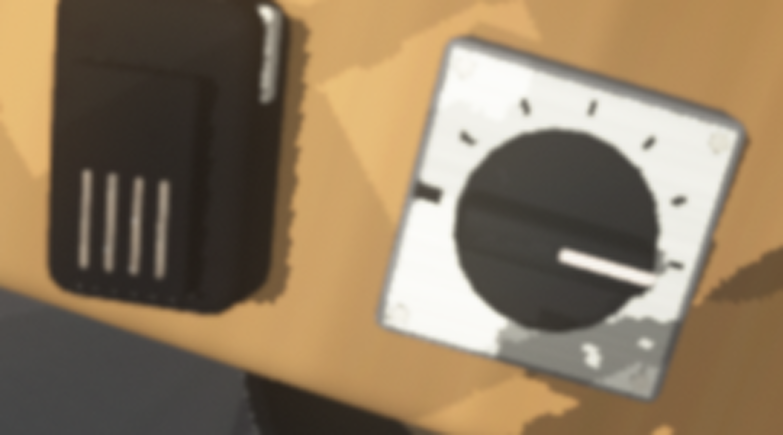

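```bash
python3 -m jog '[{"x":0.004,"y":-0.002,"z":0.01,"ax":0,"ay":0,"az":0.184,"fingers":0},{"x":0,"y":0,"z":0.01,"ax":0,"ay":0,"az":0.184,"fingers":0},{"x":0,"y":0,"z":0.01,"ax":0,"ay":0,"az":0.184,"fingers":0},{"x":0,"y":0,"z":0.01,"ax":0,"ay":0,"az":0.184,"fingers":0},{"x":0,"y":0,"z":0.01,"ax":0,"ay":0,"az":0.184,"fingers":0},{"x":0,"y":0,"z":0.01,"ax":0,"ay":0,"az":0.184,"fingers":0},{"x":0,"y":0,"z":0.01,"ax":0,"ay":0,"az":0.184,"fingers":0},{"x":0,"y":0,"z":0.01,"ax":0,"ay":0,"az":0.184,"fingers":0},{"x":0,"y":0,"z":0.01,"ax":0,"ay":0,"az":0.184,"fingers":0},{"x":0,"y":0,"z":0.01,"ax":0,"ay":0,"az":0.184,"fingers":0},{"x":0,"y":0,"z":0,"ax":0,"ay":0,"az":0,"fingers":0}]'
python3 - <<'E'
from h import *
T=np.array([[ 3.32079556e-01,9.08693943e-01,2.52979223e-01,5.11940117e-01],[-9.43251018e-01,3.19677684e-01,8.99093771e-02,-3.38642727e-01],[8.28294413e-04,-2.68479975e-01,9.63284909e-01,3.73302454e-01],[0,0,0,1]])
p=camera_params('wrist');p['T']=T
print('skirt',px2w(p,272.1,189.3,.047))
s=observe();print(s['q'])
a,p=snap('wrist','w2.png'); np.save('w2.npy',p['T'])
R=s['tool_rot'];print(R)
E
```

```text
clock: 2.42
tool_pos: [0.4485, -0.3593, 0.3041]
tool_rot: [[0.07, -0.998, -0.001], [-0.998, -0.07, 0.001], [-0.001, 0.001, -1.0]]
ft_force: [-0.9, 0.4, 0.1]
grip_width: 0.0855
finger_force: 0.0
skirt [ 0.44976959 -0.3555623   0.047     ]
[-7.79278898e-01  5.40223371e-01  1.58444548e+00 -7.75153369e-05
  1.01838438e+00  2.29211634e+00]
[[ 7.01798308e-02 -9.97533765e-01 -1.08545875e-03]
 [-9.97533800e-01 -7.01808991e-02  9.79502766e-04]
 [-1.05326555e-03  1.01404045e-03 -9.99998931e-01]]
```

View pics/w2.png

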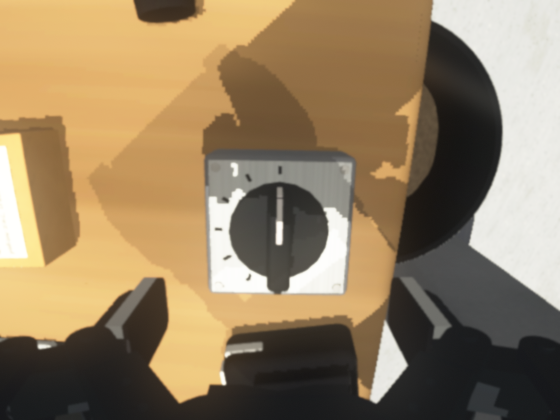

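The pointer sits at the click-6 mark (279,190), with the bar centred between the fingers (column 279). I'll descend, grip, and turn counter-clockwise 180°.

```bash
python3 -m jog '[{"x":-0.0035,"y":-0.0015,"z":0.04,"ax":0,"ay":0,"az":0,"fingers":0},{"x":0,"y":0,"z":0.04,"ax":0,"ay":0,"az":0,"fingers":0},{"x":0,"y":0,"z":0,"ax":0,"ay":0,"az":0,"fingers":0.5},{"x":0,"y":0,"z":0,"ax":0,"ay":0,"az":0,"fingers":1},{"x":0,"y":0,"z":0,"ax":0,"ay":0,"az":0,"fingers":1},{"x":0,"y":0,"z":0,"ax":0,"ay":0,"az":0,"fingers":1},{"x":0,"y":0,"z":0,"ax":0,"ay":0,"az":0,"fingers":1},{"x":0,"y":0,"z":0,"ax":0,"ay":0,"az":0,"fingers":1}]' 40
```

```text
clock: 3.48
tool_pos: [0.4486, -0.3561, 0.2262]
tool_rot: [[0.07, -0.998, -0.003], [-0.998, -0.07, -0.001], [0.001, 0.003, -1.0]]
ft_force: [-23.3, -6.1, 24.0]
grip_width: 0.0131
finger_force: 40.3
```

```bash
python3 -m jog '[{"x":0,"y":0.0015,"z":-0.003,"ax":0,"ay":0,"az":0,"fingers":1},{"x":0,"y":0,"z":0,"ax":0,"ay":0,"az":-0.18,"fingers":1},{"x":0,"y":0,"z":0,"ax":0,"ay":0,"az":-0.18,"fingers":1},{"x":0,"y":0,"z":0,"ax":0,"ay":0,"az":-0.18,"fingers":1},{"x":0,"y":0,"z":0,"ax":0,"ay":0,"az":-0.18,"fingers":1}]'
```

```text
clock: 4.1
tool_pos: [0.4485, -0.3558, 0.2271]
tool_rot: [[0.714, -0.7, -0.0], [-0.7, -0.714, 0.0], [-0.001, 0.0, -1.0]]
ft_force: [4.2, -4.2, -24.3]
grip_width: 0.0128
finger_force: 44.3
```

```bash
python3 -m jog '[{"x":0,"y":0,"z":0.0015,"ax":0,"ay":0,"az":-0.186,"fingers":1},{"x":0,"y":0,"z":0,"ax":0,"ay":0,"az":-0.186,"fingers":1},{"x":0,"y":0,"z":0,"ax":0,"ay":0,"az":-0.186,"fingers":1},{"x":0,"y":0,"z":0,"ax":0,"ay":0,"az":-0.186,"fingers":1},{"x":0,"y":0,"z":0,"ax":0,"ay":0,"az":-0.186,"fingers":1},{"x":0,"y":0,"z":0,"ax":0,"ay":0,"az":-0.186,"fingers":1},{"x":0,"y":0,"z":0,"ax":0,"ay":0,"az":-0.186,"fingers":1},{"x":0,"y":0,"z":0,"ax":0,"ay":0,"az":-0.186,"fingers":1},{"x":0,"y":0,"z":0,"ax":0,"ay":0,"az":-0.186,"fingers":1},{"x":0,"y":0,"z":0,"ax":0,"ay":0,"az":-0.186,"fingers":1},{"x":0,"y":0,"z":0,"ax":0,"ay":0,"az":-0.186,"fingers":1},{"x":0,"y":0,"z":0,"ax":0,"ay":0,"az":-0.186,"fingers":1},{"x":0,"y":0,"z":0,"ax":0,"ay":0,"az":-0.186,"fingers":1},{"x":0,"y":0,"z":0,"ax":0,"ay":0,"az":0,"fingers":1}]'; python3 -c "
from rig import *
s=observe();print(s['torque'],s['q'])"
```

```text
clock: 5.85
tool_pos: [0.4479, -0.3542, 0.2268]
tool_rot: [[-0.07, 0.998, -0.002], [0.998, 0.07, 0.003], [0.003, -0.002, -1.0]]
ft_force: [-3.8, 14.5, 12.9]
grip_width: 0.0132
finger_force: 49.3
[ 2.31537506  0.64812607 -0.13188335] [-7.73878794e-01  6.47614012e-01  1.65138389e+00  1.17693450e-03
  8.46201551e-01 -8.44305673e-01]
```

Dial turned back to the off direction (yaw 94°). I'll release, rise, square the tool up and look over the dock.

```bash
python3 -m jog '[{"x":0,"y":0,"z":0,"ax":0,"ay":0,"az":0,"fingers":0.5},{"x":0,"y":0,"z":0,"ax":0,"ay":0,"az":0,"fingers":0.3},{"x":0,"y":0,"z":-0.04,"ax":0,"ay":0,"az":0,"fingers":0},{"x":0,"y":0,"z":-0.02,"ax":0,"ay":0,"az":0.182,"fingers":0},{"x":0,"y":0,"z":-0.02,"ax":0,"ay":0,"az":0.182,"fingers":0},{"x":0,"y":0,"z":-0.02,"ax":0,"ay":0,"az":0.182,"fingers":0},{"x":0,"y":0,"z":-0.02,"ax":0,"ay":0,"az":0.182,"fingers":0},{"x":0,"y":0,"z":-0.02,"ax":0,"ay":0,"az":0.182,"fingers":0},{"x":0,"y":0,"z":-0.02,"ax":0,"ay":0,"az":0.182,"fingers":0},{"x":0,"y":0,"z":-0.02,"ax":0,"ay":0,"az":0.182,"fingers":0},{"x":0,"y":0,"z":-0.02,"ax":0,"ay":0,"az":0.182,"fingers":0},{"x":0,"y":0,"z":-0.02,"ax":0,"ay":0,"az":0.182,"fingers":0},{"x":0.008,"y":-0.055,"z":0,"ax":0,"ay":0,"az":0,"fingers":0},{"x":0.008,"y":-0.055,"z":0,"ax":0,"ay":0,"az":0,"fingers":0},{"x":0.008,"y":-0.055,"z":0,"ax":0,"ay":0,"az":0,"fingers":0},{"x":0.008,"y":-0.055,"z":0,"ax":0,"ay":0,"az":0,"fingers":0},{"x":0.008,"y":-0.055,"z":0,"ax":0,"ay":0,"az":0,"fingers":0},{"x":0.008,"y":-0.055,"z":0,"ax":0,"ay":0,"az":0,"fingers":0},{"x":0,"y":0,"z":0,"ax":0,"ay":0,"az":0,"fingers":0}]'
python3 - <<'E'
from h import *
a,p=snap('wrist','w3.png'); np.save('w3.npy',p['T'])
cv2.imwrite('pics/w3b.png',cv2.resize(a[:,:,::-1],(784,588),interpolation=cv2.INTER_CUBIC))
E
```

```text
clock: 8.22
tool_pos: [0.4972, -0.0227, 0.4465]
tool_rot: [[1.0, 0.003, 0.001], [0.003, -1.0, 0.0], [0.001, -0.0, -1.0]]
ft_force: [0.6, -1.0, 0.3]
grip_width: 0.0853
finger_force: 0.0
```

View pics/w3b.png

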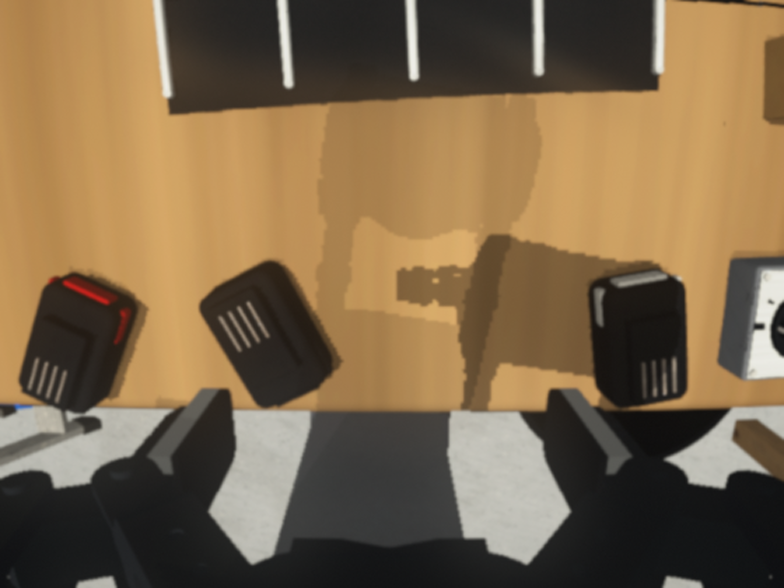

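Wrist view ×1.4: rib tips at (168,95), (289,86), (414,78), (539,74), (658,72); packs around (78,340), (268,333), (640,340). The louvres are on the near end for the left and right packs, and on the far end for the middle one. Next: fit pack models to the silhouettes.

```bash
cat > fit.py <<'E'
from h import *
from scipy.optimize import minimize
def pts(x,y,a):
    P=[(sx*.0345*k,sy*.0535*k,z) for sx in(-1,1) for sy in(-1,1) for z,k in((0,1),(.036,1),(.04,.96))]
    P+=[(sx*.02,.009+sy*.035,.051) for sx in(-1,1) for sy in(-1,1)]
    c,s=np.cos(a),np.sin(a)   # a = yaw of pack +y axis
    return [(x+c*q-s*-p_*1 if 0 else x+c*q+s*p_, y+s*q-c*p_, z) for p_,q,z in P]
def fitpack(im,p,u,v,a0,w=110,th=75):
    m=(im.max(2)<th).astype(np.uint8)
    sat=(im.max(2).astype(int)-im.min(2))
    m|=((im[...,0]>120)&(im[...,1]<60)).astype(np.uint8)
    m=cv2.morphologyEx(m,cv2.MORPH_OPEN,np.ones((3,3)))
    n,l=cv2.connectedComponents(m); k=l[v,u]; 
    if k==0:
        win=l[v-12:v+12,u-12:u+12]; k=np.bincount(win[win>0]).argmax()
    ys,xs=np.where(l==k); h=cv2.convexHull(np.stack([xs,ys],1).astype(np.int32))
    M=np.zeros(im.shape[:2],np.uint8); cv2.fillConvexPoly(M,h,1)
    S=4
    def mk(q):
        h=cv2.convexHull(np.array([w2px(p,X) for X in pts(*q)],np.float32))
        H=np.zeros_like(M); cv2.fillConvexPoly(H,np.round(h*16).astype(np.int32),1,shift=4); return H
    def cost(t):
        H=mk((t[0]/100,t[1]/100,t[2]/10)); return 1-(H&M).sum()/max(1,(H|M).sum())
    c=px2w(p,u,v,.03); best=None
    for d in(-.15,0,.15):
        s=np.array([c[0]*100,c[1]*100,(a0+d)*10])
        r=minimize(cost,s,method='Nelder-Mead',options=dict(initial_simplex=np.vstack([s]+[s+e for e in np.diag([1.5,1.5,1.5])]),maxiter=250))
        if best is None or r.fun<best.fun: best=r
    t=best.x; return t[0]/100,t[1]/100,t[2]/10,best.fun
E
python3 - <<'E'
from fit import *
im=cv2.imread('pics/w3.png')[:,:,::-1]; p=camera_params('wrist'); p['T']=np.load('w3.npy')
Y=np.array([184,92,0,-92,-184])/1000
R=np.array([px2w(p,u/1.4,v/1.4,.008)[:2] for u,v in [(168,95),(289,86),(414,78),(539,74),(658,72)]]);print(R.round(4))
b=np.polyfit(Y,R,1); th=np.arctan2(-b[0,0],b[0,1]); print('dock yaw',th,'scale',np.hypot(*b[0]))
ex=np.array([np.cos(th),np.sin(th)]);ey=np.array([-ex[1],ex[0]]);O=R.mean(0)+.076*ex;print('dock O',O)
for i,y in enumerate([.138,.046,-.046,-.138]): print('bay',i+1,(O+ey*y-.0535*ex).round(4))
for n,u,v,a in [('L',78,340,-1.9),('M',268,333,2.1),('R',640,340,-1.57)]:
    f=fitpack(im,p,int(u/1.4),int(v/1.4),a); print(n,np.round(f,4),np.degrees(f[2]).round(1))
E
```

```text
[[ 0.6154  0.1416]
 [ 0.6198  0.0504]
 [ 0.6251 -0.0409]
 [ 0.6295 -0.1325]
 [ 0.6345 -0.2232]]
dock yaw 0.05247403360325416 scale 0.9931141896132031
dock O [ 0.70074845 -0.03693658]
bay 1 [0.6401 0.0981]
bay 2 [0.6449 0.0062]
bay 3 [ 0.6497 -0.0857]
bay 4 [ 0.6546 -0.1776]
L [ 0.4208  0.2352 -3.6751  0.1528] -210.6
M [0.4303 0.0718 0.4402 0.1367] 25.2
R [ 0.4307 -0.2004 -1.3245  0.9188] -75.9
```

```bash
python3 - <<'E'
from fit import *
im=cv2.imread('pics/w3.png')[:,:,::-1].copy(); p=camera_params('wrist'); p['T']=np.load('w3.npy')
o=im[:,:,::-1].copy(); o=cv2.resize(o,(784,588))
for n,u,v,a in [('L',78,340,2.6),('M',268,333,.44),('R',640,340,3.2)]:
  for th in (55,75):
    f=fitpack(im,p,int(u/1.4),int(v/1.4),a,th=th); print(n,np.round(f,4),np.degrees(f[2]).round(1))
  q=np.array([w2px(p,X) for X in pts(*f[:3])])*1.4
  for i in range(4): 
    cv2.circle(o,tuple(np.int32(q[3*i])),2,(0,255,0),-1); cv2.circle(o,tuple(np.int32(q[3*i+2])),2,(255,255,0),-1)
  for i in range(12,16): cv2.circle(o,tuple(np.int32(q[i])),2,(255,0,255),-1)
cv2.imwrite('pics/o3.png',o[200:440])
E
```

```text
L [0.4207 0.2351 2.5715 0.2105] 147.3
L [0.4209 0.2343 2.6071 0.1517] 149.4
M [0.4299 0.0722 0.5121 0.1945] 29.3
M [0.4322 0.0704 0.4532 0.138 ] 26.0
R [ 0.4275 -0.2252  3.441   0.1838] 197.2
R [ 0.4201 -0.2155  3.1234  0.9194] 179.0
```

View pics/o3.png

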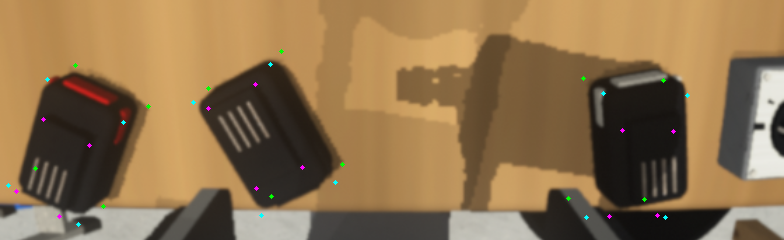

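The overlay shows the block outlines of the left and middle packs match; the right pack's fit is off. I'll take it from its block corners, (629,320) and (680,317) at ×1.4, and its outline.

```bash
python3 - <<'E'
from h import *
p=camera_params('wrist'); p['T']=np.load('w3.npy')
W=lambda u,v,z:px2w(p,u/1.4,v/1.4,z)[:2].round(4)
print('block far',W(629,320,.051),W(680,317,.051))
for a in [((644,365),(648,397)),((676,360),(674,394))]: d=W(*a[0],.051)-W(*a[1],.051);print('slot',W(*a[0],.051),W(*a[1],.051),np.degrees(np.arctan2(d[1],d[0])))
print('right edge',W(684,280,.036),W(687,398,.036),'left base',W(590,290,.0),W(598,400,0),'far',W(600,278,.03),W(675,270,.03),'near',W(620,406,.03),W(680,403,.03))
E
```

```text
block far [ 0.4547 -0.2001] [ 0.457  -0.2396]
slot [ 0.419  -0.2168] [ 0.3923 -0.224 ] 15.091572678594904
slot [ 0.4229 -0.2419] [ 0.3945 -0.2451] 6.428747748829876
right edge [ 0.4819 -0.2473] [ 0.3837 -0.2662] left base [ 0.4649 -0.1883] [ 0.3658 -0.2067] far [ 0.4816 -0.1832] [ 0.4883 -0.2423] near [ 0.3746 -0.2128] [ 0.3763 -0.2646]
```

Right pack is at (0.431,-0.229) with yaw ≈10.5° and its block centre near (0.422,-0.228). Dock yaw is 0.052; bays 1 to 4 were computed above. I'll move over the right pack.

```bash
python3 -m jog '[{"x":-0.015,"y":0.041,"z":0.035,"ax":0,"ay":0,"az":0,"fingers":0},{"x":-0.015,"y":0.041,"z":0.035,"ax":0,"ay":0,"az":0,"fingers":0},{"x":-0.015,"y":0.041,"z":0.035,"ax":0,"ay":0,"az":0,"fingers":0},{"x":-0.015,"y":0.041,"z":0.035,"ax":0,"ay":0,"az":0,"fingers":0},{"x":-0.015,"y":0.041,"z":0.035,"ax":0,"ay":0,"az":0,"fingers":0},{"x":0,"y":0,"z":0,"ax":0,"ay":0,"az":-0.183,"fingers":0},{"x":0,"y":0,"z":0.03,"ax":0,"ay":0,"az":0,"fingers":0},{"x":0,"y":0,"z":0,"ax":0,"ay":0,"az":0,"fingers":0}]'
```

```text
clock: 9.28
tool_pos: [0.421, -0.2315, 0.2401]
tool_rot: [[0.984, 0.179, -0.002], [0.179, -0.984, 0.001], [-0.002, -0.002, -1.0]]
ft_force: [1.1, 0.1, 0.4]
grip_width: 0.0853
finger_force: 0.0
```

```bash
python3 -m jog '[{"x":0,"y":-0.003,"z":0.02,"ax":0,"ay":0,"az":0,"fingers":0},{"x":0,"y":0,"z":0.008,"ax":0,"ay":0,"az":0,"fingers":0},{"x":0,"y":0,"z":0,"ax":0,"ay":0,"az":0,"fingers":0.3},{"x":0,"y":0,"z":0,"ax":0,"ay":0,"az":0,"fingers":1},{"x":0,"y":0,"z":0,"ax":0,"ay":0,"az":0,"fingers":1},{"x":0,"y":0,"z":0,"ax":0,"ay":0,"az":0,"fingers":1},{"x":0,"y":0,"z":0,"ax":0,"ay":0,"az":0,"fingers":1}]' 50
```

```text
clock: 10.15
tool_pos: [0.4213, -0.2278, 0.214]
tool_rot: [[0.983, 0.181, 0.001], [0.181, -0.983, -0.001], [0.001, 0.001, -1.0]]
ft_force: [-2.2, 0.4, 13.1]
grip_width: 0.0384
finger_force: 49.1
```

```bash
python3 -m jog '[{"x":0,"y":0,"z":-0.001,"ax":0,"ay":0,"az":0.065,"fingers":1},{"x":0,"y":0,"z":0,"ax":0,"ay":0,"az":0.065,"fingers":1},{"x":0.02,"y":-0.0065,"z":0,"ax":0,"ay":0,"az":0,"fingers":1},{"x":0.02,"y":-0.0065,"z":0,"ax":0,"ay":0,"az":0,"fingers":1},{"x":0.02,"y":-0.0065,"z":0,"ax":0,"ay":0,"az":0,"fingers":1},{"x":0.02,"y":-0.0065,"z":0,"ax":0,"ay":0,"az":0,"fingers":1},{"x":0.02,"y":-0.0065,"z":0,"ax":0,"ay":0,"az":0,"fingers":1},{"x":0.02,"y":-0.0055,"z":0,"ax":0,"ay":0,"az":0,"fingers":1},{"x":0,"y":0,"z":0,"ax":0,"ay":0,"az":0,"fingers":1}]'
python3 - <<'E'
from h import *
a,p=snap('wrist','w4.png'); np.save('w4.npy',p['T'])
b,q=snap('top','top4.png')
c=cv2.resize(b[140:290,110:410],(560,280),interpolation=cv2.INTER_CUBIC)
cv2.imwrite('pics/m4.png',np.vstack([a[:320],c])[:,:,::-1])
E
```

```text
clock: 11.28
tool_pos: [0.541, -0.1826, 0.2141]
tool_rot: [[0.999, 0.054, 0.001], [0.054, -0.999, -0.0], [0.001, 0.0, -1.0]]
ft_force: [2.8, 0.8, -0.2]
grip_width: 0.0381
finger_force: 52.1
```

View pics/m4.png

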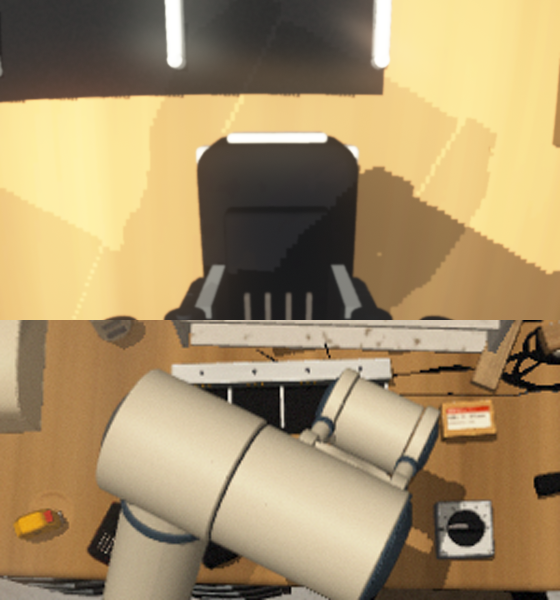

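Pack 3 is held and centred (column 277) between the ribs of bay 4 (176 and 381). The dial pointer is no longer on the right. I'll drive it in.

```bash
python3 -m jog '[{"x":0.02,"y":0,"z":0,"ax":0,"ay":0,"az":0,"fingers":1},{"x":0.02,"y":0,"z":0,"ax":0,"ay":0,"az":0,"fingers":1},{"x":0.02,"y":0,"z":0,"ax":0,"ay":0,"az":0,"fingers":1},{"x":0.02,"y":0,"z":0,"ax":0,"ay":0,"az":0,"fingers":1},{"x":0.015,"y":0,"z":0,"ax":0,"ay":0,"az":0,"fingers":1},{"x":0.004,"y":0,"z":0,"ax":0,"ay":0,"az":0,"fingers":1},{"x":0.003,"y":0,"z":0,"ax":0,"ay":0,"az":0,"fingers":1}]'
```

```text
clock: 12.25
tool_pos: [0.6401, -0.1784, 0.2141]
tool_rot: [[0.999, 0.052, -0.002], [0.052, -0.999, 0.0], [-0.002, -0.0, -1.0]]
ft_force: [-5.2, 0.3, 1.3]
grip_width: 0.0383
finger_force: 52.2
```

```bash
python3 -m jog '[{"x":0.003,"y":0,"z":0,"ax":0,"ay":0,"az":0,"fingers":1},{"x":0.002,"y":0,"z":0,"ax":0,"ay":0,"az":0,"fingers":1},{"x":0,"y":0,"z":0,"ax":0,"ay":0,"az":0,"fingers":1}]'
```

```text
clock: 12.62
tool_pos: [0.6457, -0.1781, 0.2141]
tool_rot: [[0.999, 0.052, -0.0], [0.052, -0.999, 0.0], [-0.0, -0.0, -1.0]]
ft_force: [-2.9, 0.2, 0.1]
grip_width: 0.0384
finger_force: 52.0
```

```bash
python3 -m jog '[{"x":0.002,"y":0,"z":0,"ax":0,"ay":0,"az":0,"fingers":1},{"x":0.002,"y":0,"z":0,"ax":0,"ay":0,"az":0,"fingers":1},{"x":0.001,"y":0,"z":0,"ax":0,"ay":0,"az":0,"fingers":1}]'; python3 -m jog '[{"x":0.002,"y":0,"z":0,"ax":0,"ay":0,"az":0,"fingers":1},{"x":0,"y":0,"z":0,"ax":0,"ay":0,"az":0,"fingers":1}]'
```

```text
clock: 13.0
tool_pos: [0.6485, -0.1779, 0.2141]
tool_rot: [[0.999, 0.052, -0.007], [0.052, -0.999, 0.001], [-0.007, -0.001, -1.0]]
ft_force: [-30.1, -4.5, 20.7]
grip_width: 0.0383
finger_force: 54.3
clock: 13.25
tool_pos: [0.6493, -0.1779, 0.2141]
tool_rot: [[0.999, 0.052, -0.01], [0.052, -0.999, 0.001], [-0.01, -0.002, -1.0]]
ft_force: [-38.9, -4.5, 27.3]
grip_width: 0.0384
finger_force: 55.0
```

Contact at the stop (−39 N). Release, rise, and look at the other two packs.

```bash
python3 -m jog '[{"x":-0.003,"y":0,"z":0,"ax":0,"ay":0,"az":0,"fingers":1},{"x":0,"y":0,"z":0,"ax":0,"ay":0,"az":0,"fingers":0.35},{"x":0,"y":0,"z":0,"ax":0,"ay":0,"az":0,"fingers":0.3},{"x":0,"y":0,"z":-0.05,"ax":0,"ay":0,"az":0,"fingers":0.3},{"x":0,"y":0,"z":-0.05,"ax":0,"ay":0,"az":0,"fingers":0},{"x":-0.029,"y":-0.0463,"z":-0.015,"ax":0,"ay":0,"az":0,"fingers":0},{"x":-0.029,"y":-0.0463,"z":-0.015,"ax":0,"ay":0,"az":0,"fingers":0},{"x":-0.029,"y":-0.0463,"z":-0.015,"ax":0,"ay":0,"az":0,"fingers":0},{"x":-0.029,"y":-0.0463,"z":-0.015,"ax":0,"ay":0,"az":0,"fingers":0},{"x":-0.029,"y":-0.0463,"z":-0.015,"ax":0,"ay":0,"az":0,"fingers":0},{"x":-0.029,"y":-0.0463,"z":-0.015,"ax":0,"ay":0,"az":0,"fingers":0},{"x":0,"y":0,"z":0,"ax":0,"ay":0,"az":0,"fingers":0}]'
python3 - <<'E'
from fit import *
a,p=snap('wrist','w5.png'); np.save('w5.npy',p['T'])
for X,a0 in [((.431,.071,.03),.45),((.421,.235,.03),2.6)]:
    u,v=w2px(p,X).round().astype(int); print(u,v)
    if 0<=u<560 and 0<=v<420: f=fitpack(a,p,u,v,a0); print(np.round(f,4),np.degrees(f[2]).round(1))
b,q=snap('top','top5.png')
c=cv2.resize(b[140:290,110:410],(560,280),interpolation=cv2.INTER_CUBIC)
cv2.imwrite('pics/m5.png',np.vstack([a[:320],c])[:,:,::-1])
E
```

```text
clock: 14.75
tool_pos: [0.4604, 0.093, 0.4055]
tool_rot: [[0.998, 0.055, 0.002], [0.055, -0.998, 0.001], [0.002, -0.001, -1.0]]
ft_force: [0.2, -0.7, 0.2]
grip_width: 0.085
finger_force: 0.0
299 223
[0.432  0.0723 0.4971 0.1166] 28.5
128 224
[0.4209 0.2352 2.5995 0.1576] 148.9
```

View pics/m5.png

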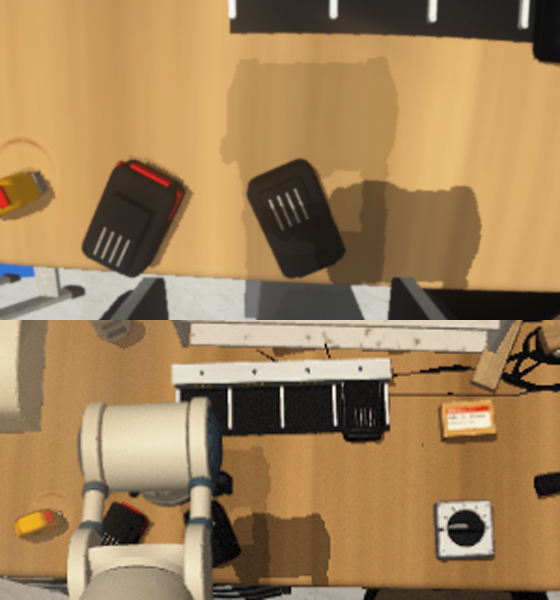

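Bench packs unmoved: middle at (0.432,0.072) yaw ≈27°, left at (0.421,0.235) yaw −31°. Pack 3 sits in bay 4 and the dial pointer is left (off). Gripping the middle pack.

```bash
python3 -m jog '[{"x":-0.0213,"y":0.0164,"z":0.04,"ax":0,"ay":0,"az":0,"fingers":0},{"x":0,"y":0,"z":0.04,"ax":0,"ay":0,"az":-0.14,"fingers":0},{"x":0,"y":0,"z":0.04,"ax":0,"ay":0,"az":-0.14,"fingers":0},{"x":0,"y":0,"z":0.03,"ax":0,"ay":0,"az":-0.14,"fingers":0},{"x":0,"y":0,"z":0.02,"ax":0,"ay":0,"az":0,"fingers":0},{"x":0,"y":0,"z":0.0225,"ax":0,"ay":0,"az":0,"fingers":0},{"x":0,"y":0,"z":0,"ax":0,"ay":0,"az":0,"fingers":0.3},{"x":0,"y":0,"z":0,"ax":0,"ay":0,"az":0,"fingers":1},{"x":0,"y":0,"z":0,"ax":0,"ay":0,"az":0,"fingers":1},{"x":0,"y":0,"z":0,"ax":0,"ay":0,"az":0,"fingers":1},{"x":0,"y":0,"z":0,"ax":0,"ay":0,"az":0,"fingers":1}]' 50
```

```text
clock: 16.23
tool_pos: [0.4416, 0.073, 0.2126]
tool_rot: [[0.891, 0.454, 0.001], [0.454, -0.891, 0.0], [0.001, 0.001, -1.0]]
ft_force: [-2.8, -0.2, 7.9]
grip_width: 0.0387
finger_force: 51.1
```

```bash
python3 -m jog '[{"x":0,"y":0,"z":-0.001,"ax":0,"ay":0,"az":0.105,"fingers":1},{"x":0,"y":0,"z":0,"ax":0,"ay":0,"az":0.105,"fingers":1},{"x":0,"y":0,"z":0,"ax":0,"ay":0,"az":0.105,"fingers":1},{"x":0,"y":0,"z":0,"ax":0,"ay":0,"az":0.104,"fingers":1},{"x":0.018,"y":0.0129,"z":0,"ax":0,"ay":0,"az":0,"fingers":1},{"x":0.018,"y":0.0129,"z":0,"ax":0,"ay":0,"az":0,"fingers":1},{"x":0.018,"y":0.0129,"z":0,"ax":0,"ay":0,"az":0,"fingers":1},{"x":0.018,"y":0.0129,"z":0,"ax":0,"ay":0,"az":0,"fingers":1},{"x":0.018,"y":0.0129,"z":0,"ax":0,"ay":0,"az":0,"fingers":1},{"x":0.018,"y":0.0129,"z":0,"ax":0,"ay":0,"az":0,"fingers":1},{"x":0,"y":0,"z":0,"ax":0,"ay":0,"az":0,"fingers":1}]'
python3 - <<'E'
from h import *
a,p=snap('wrist','w6.png'); np.save('w6.npy',p['T'])
cv2.imwrite('pics/m6.png',a[:330,:,::-1])
E
```

```text
clock: 17.6
tool_pos: [0.5546, 0.0006, 0.2132]
tool_rot: [[0.999, 0.052, 0.002], [0.052, -0.999, -0.0], [0.002, 0.0, -1.0]]
ft_force: [0.4, 0.4, -5.9]
grip_width: 0.0384
finger_force: 51.2
```

View pics/m6.png

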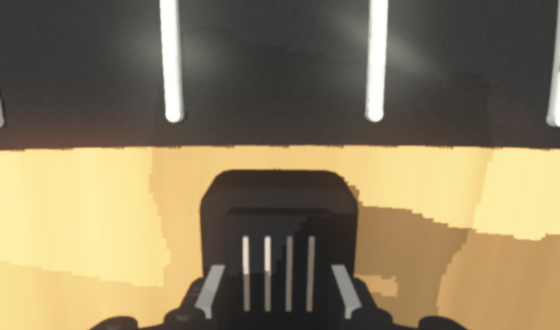

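Pack 2 is square and about 2 mm right of the middle of bay 2 (ribs 173/374, pack 279). Driving in.

```bash
python3 -m jog '[{"x":0.02,"y":-0.002,"z":0,"ax":0,"ay":0,"az":0,"fingers":1},{"x":0.02,"y":0,"z":0,"ax":0,"ay":0,"az":0,"fingers":1},{"x":0.02,"y":0,"z":0,"ax":0,"ay":0,"az":0,"fingers":1},{"x":0.02,"y":0,"z":0,"ax":0,"ay":0,"az":0,"fingers":1},{"x":0.012,"y":0,"z":0,"ax":0,"ay":0,"az":0,"fingers":1},{"x":0.004,"y":0,"z":0,"ax":0,"ay":0,"az":0,"fingers":1},{"x":0.002,"y":0,"z":0,"ax":0,"ay":0,"az":0,"fingers":1},{"x":0,"y":0,"z":0,"ax":0,"ay":0,"az":0,"fingers":1}]'; python3 -m jog '[{"x":0.002,"y":0,"z":0,"ax":0,"ay":0,"az":0,"fingers":1},{"x":0.001,"y":0,"z":0,"ax":0,"ay":0,"az":0,"fingers":1},{"x":0,"y":0,"z":0,"ax":0,"ay":0,"az":0,"fingers":1}]'
```

```text
clock: 18.65
tool_pos: [0.6507, 0.0087, 0.2127]
tool_rot: [[0.999, 0.053, -0.0], [0.053, -0.999, 0.0], [-0.0, -0.0, -1.0]]
ft_force: [-1.2, 0.6, -3.9]
grip_width: 0.0385
finger_force: 51.5
clock: 19.02
tool_pos: [0.6536, 0.0088, 0.2127]
tool_rot: [[0.999, 0.053, -0.001], [0.053, -0.999, -0.0], [-0.001, -0.0, -1.0]]
ft_force: [-5.9, -0.4, 0.4]
grip_width: 0.0384
finger_force: 52.0
```

```bash
python3 -m jog '[{"x":0.002,"y":0,"z":0,"ax":0,"ay":0,"az":0,"fingers":1},{"x":0.002,"y":0,"z":0,"ax":0,"ay":0,"az":0,"fingers":1},{"x":0,"y":0,"z":0,"ax":0,"ay":0,"az":0,"fingers":1}]'; python3 -m jog '[{"x":0.002,"y":0,"z":0,"ax":0,"ay":0,"az":0,"fingers":1},{"x":0,"y":0,"z":0,"ax":0,"ay":0,"az":0,"fingers":1}]'
```

```text
clock: 19.4
tool_pos: [0.6554, 0.0089, 0.213]
tool_rot: [[0.999, 0.053, -0.008], [0.053, -0.999, -0.0], [-0.008, -0.0, -1.0]]
ft_force: [-27.5, -2.8, 23.8]
grip_width: 0.0386
finger_force: 54.5
clock: 19.65
tool_pos: [0.6562, 0.009, 0.2131]
tool_rot: [[0.999, 0.053, -0.011], [0.053, -0.999, -0.0], [-0.011, -0.0, -1.0]]
ft_force: [-37.9, -4.4, 34.1]
grip_width: 0.0386
finger_force: 55.8
```

```bash
python3 -m jog '[{"x":-0.003,"y":0,"z":0,"ax":0,"ay":0,"az":0,"fingers":1},{"x":0,"y":0,"z":0,"ax":0,"ay":0,"az":0,"fingers":0.35},{"x":0,"y":0,"z":0,"ax":0,"ay":0,"az":0,"fingers":0.3},{"x":0,"y":0,"z":-0.05,"ax":0,"ay":0,"az":0,"fingers":0.3},{"x":0,"y":0,"z":-0.05,"ax":0,"ay":0,"az":0,"fingers":0},{"x":-0.0338,"y":-0.0336,"z":-0.015,"ax":0,"ay":0,"az":0,"fingers":0},{"x":-0.0338,"y":-0.0336,"z":-0.015,"ax":0,"ay":0,"az":0,"fingers":0},{"x":-0.0338,"y":-0.0336,"z":-0.015,"ax":0,"ay":0,"az":0,"fingers":0},{"x":-0.0338,"y":-0.0336,"z":-0.015,"ax":0,"ay":0,"az":0,"fingers":0},{"x":-0.0338,"y":-0.0336,"z":-0.015,"ax":0,"ay":0,"az":0,"fingers":0},{"x":-0.0338,"y":-0.0336,"z":-0.015,"ax":0,"ay":0,"az":0,"fingers":0},{"x":0,"y":0,"z":0,"ax":0,"ay":0,"az":0,"fingers":0}]'
python3 - <<'E'
from fit import *
a,p=snap('wrist','w7.png'); np.save('w7.npy',p['T'])
u,v=w2px(p,(.421,.235,.03)).round().astype(int); print(u,v)
f=fitpack(a,p,u,v,2.6); print(np.round(f,4),np.degrees(f[2]).round(1))
E
```

```text
clock: 21.15
tool_pos: [0.4424, 0.2013, 0.404]
tool_rot: [[0.998, 0.056, 0.002], [0.056, -0.998, 0.001], [0.002, -0.001, -1.0]]
ft_force: [1.4, -0.8, -1.2]
grip_width: 0.0856
finger_force: 0.0
241 212
[0.4222 0.2345 2.6301 0.1452] 150.7
```

```bash
python3 -m jog '[{"x":-0.0263,"y":-0.0392,"z":0.03,"ax":0,"ay":0,"az":0,"fingers":0.2},{"x":0,"y":0,"z":0.03,"ax":0,"ay":0,"az":0.1445,"fingers":0.2},{"x":0,"y":0,"z":0.03,"ax":0,"ay":0,"az":0.1445,"fingers":0.2},{"x":0,"y":0,"z":0.03,"ax":0,"ay":0,"az":0.1445,"fingers":0.2},{"x":0,"y":0,"z":0.03,"ax":0,"ay":0,"az":0.1445,"fingers":0.2},{"x":0,"y":0,"z":0.02,"ax":0,"ay":0,"az":0,"fingers":0.2},{"x":0,"y":0,"z":0.021,"ax":0,"ay":0,"az":0,"fingers":0.2},{"x":0,"y":0,"z":0,"ax":0,"ay":0,"az":0,"fingers":1},{"x":0,"y":0,"z":0,"ax":0,"ay":0,"az":0,"fingers":1},{"x":0,"y":0,"z":0,"ax":0,"ay":0,"az":0,"fingers":1},{"x":0,"y":0,"z":0,"ax":0,"ay":0,"az":0,"fingers":1}]' 50
```

```text
clock: 22.58
tool_pos: [0.4158, 0.2373, 0.2121]
tool_rot: [[0.865, -0.501, 0.001], [-0.501, -0.865, 0.0], [0.0, -0.001, -1.0]]
ft_force: [0.8, -1.5, -3.7]
grip_width: 0.0388
finger_force: 50.0
```

```bash
python3 -m jog '[{"x":0,"y":0,"z":0,"ax":0,"ay":0,"az":-0.1154,"fingers":1},{"x":0,"y":0,"z":0,"ax":0,"ay":0,"az":-0.1154,"fingers":1},{"x":0,"y":0,"z":0,"ax":0,"ay":0,"az":-0.1154,"fingers":1},{"x":0,"y":0,"z":0,"ax":0,"ay":0,"az":-0.1154,"fingers":1},{"x":0,"y":0,"z":0,"ax":0,"ay":0,"az":-0.1154,"fingers":1},{"x":0.015,"y":0.0215,"z":0,"ax":0,"ay":0,"az":0,"fingers":1},{"x":0.015,"y":0.0215,"z":0,"ax":0,"ay":0,"az":0,"fingers":1},{"x":0.015,"y":0.0215,"z":0,"ax":0,"ay":0,"az":0,"fingers":1},{"x":0.015,"y":0.0215,"z":0,"ax":0,"ay":0,"az":0,"fingers":1},{"x":0.015,"y":0.0215,"z":0,"ax":0,"ay":0,"az":0,"fingers":1},{"x":0.015,"y":0.0215,"z":0,"ax":0,"ay":0,"az":0,"fingers":1},{"x":0.01,"y":0.0215,"z":0,"ax":0,"ay":0,"az":0,"fingers":1},{"x":0,"y":0,"z":0,"ax":0,"ay":0,"az":0,"fingers":1}]'
python3 - <<'E'
from h import *
a,p=snap('wrist','w8.png')
cv2.imwrite('pics/m8.png',a[:330,:,::-1])
E
```

```text
clock: 24.2
tool_pos: [0.5241, 0.0912, 0.2121]
tool_rot: [[0.999, 0.05, 0.002], [0.05, -0.999, -0.0], [0.002, 0.0, -1.0]]
ft_force: [1.8, -3.8, 0.0]
grip_width: 0.0389
finger_force: 50.4
```

View pics/m8.png

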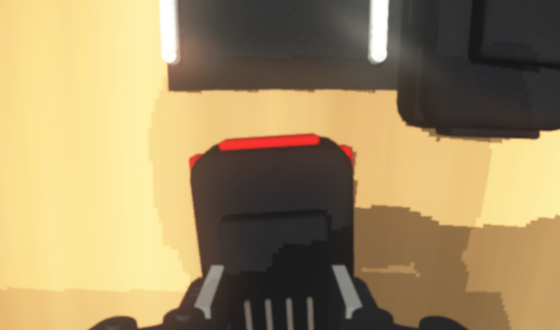

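Pack 1 is centred on bay 1 (ribs 169/378, front 190–355), tilted about 3°. I'll trim it and drive in.

```bash
python3 -m jog '[{"x":0.01,"y":0,"z":0,"ax":0,"ay":0,"az":0.04,"fingers":1},{"x":0.019,"y":-0.0015,"z":0,"ax":0,"ay":0,"az":0,"fingers":1},{"x":0.02,"y":-0.001,"z":0,"ax":0,"ay":0,"az":0,"fingers":1},{"x":0.02,"y":-0.001,"z":0,"ax":0,"ay":0,"az":0,"fingers":1},{"x":0.02,"y":-0.001,"z":0,"ax":0,"ay":0,"az":0,"fingers":1},{"x":0.012,"y":0,"z":0,"ax":0,"ay":0,"az":0,"fingers":1},{"x":0.004,"y":0,"z":0,"ax":0,"ay":0,"az":0,"fingers":1},{"x":0,"y":0,"z":0,"ax":0,"ay":0,"az":0,"fingers":1}]'; python3 -m jog '[{"x":0.002,"y":0,"z":0,"ax":0,"ay":0,"az":0,"fingers":1},{"x":0.002,"y":0,"z":0,"ax":0,"ay":0,"az":0,"fingers":1},{"x":0,"y":0,"z":0,"ax":0,"ay":0,"az":0,"fingers":1}]'
```

```text
clock: 25.25
tool_pos: [0.627, 0.0995, 0.212]
tool_rot: [[1.0, 0.013, -0.002], [0.013, -1.0, 0.0], [-0.002, -0.0, -1.0]]
ft_force: [-6.3, -0.8, 8.7]
grip_width: 0.0388
finger_force: 51.5
clock: 25.62
tool_pos: [0.6306, 0.0996, 0.212]
tool_rot: [[1.0, 0.013, -0.003], [0.013, -1.0, 0.0], [-0.003, -0.0, -1.0]]
ft_force: [-9.7, 0.5, 11.4]
grip_width: 0.0393
finger_force: 51.7
```

```bash
python3 -m jog '[{"x":0.002,"y":0,"z":-0.001,"ax":0,"ay":0,"az":0,"fingers":1},{"x":0.002,"y":0,"z":0,"ax":0,"ay":0,"az":0,"fingers":1},{"x":0,"y":0,"z":0,"ax":0,"ay":0,"az":0,"fingers":1}]'; python3 -m jog '[{"x":0.002,"y":0,"z":0,"ax":0,"ay":0,"az":0,"fingers":1},{"x":0.001,"y":0,"z":0,"ax":0,"ay":0,"az":0,"fingers":1},{"x":0,"y":0,"z":0,"ax":0,"ay":0,"az":0,"fingers":1}]'
```

```text
clock: 26.0
tool_pos: [0.635, 0.0993, 0.2123]
tool_rot: [[1.0, 0.012, -0.004], [0.012, -1.0, 0.0], [-0.004, -0.0, -1.0]]
ft_force: [-9.3, 3.0, 1.8]
grip_width: 0.0391
finger_force: 51.9
clock: 26.38
tool_pos: [0.6361, 0.0993, 0.2123]
tool_rot: [[1.0, 0.013, -0.009], [0.013, -1.0, -0.0], [-0.009, -0.0, -1.0]]
ft_force: [-24.5, 2.2, 17.9]
grip_width: 0.0388
finger_force: 53.7
```

```bash
python3 -m jog '[{"x":0.002,"y":0,"z":0,"ax":0,"ay":0,"az":-0.02,"fingers":1},{"x":-0.003,"y":0,"z":0,"ax":0,"ay":0,"az":0,"fingers":1},{"x":0,"y":0,"z":0,"ax":0,"ay":0,"az":0,"fingers":0.35},{"x":0,"y":0,"z":0,"ax":0,"ay":0,"az":0,"fingers":0.3},{"x":0,"y":0,"z":-0.05,"ax":0,"ay":0,"az":0,"fingers":0.3},{"x":0,"y":0,"z":-0.05,"ax":0,"ay":0,"az":0,"fingers":0},{"x":-0.02,"y":0.0505,"z":-0.005,"ax":0,"ay":0,"az":0,"fingers":0},{"x":-0.02,"y":0.0505,"z":-0.005,"ax":0,"ay":0,"az":0,"fingers":0},{"x":-0.02,"y":0.0505,"z":-0.005,"ax":0,"ay":0,"az":0,"fingers":0},{"x":-0.02,"y":0.0505,"z":-0.005,"ax":0,"ay":0,"az":0,"fingers":0},{"x":-0.02,"y":0.0505,"z":-0.005,"ax":0,"ay":0,"az":0,"fingers":0},{"x":-0.02,"y":0.0505,"z":-0.005,"ax":0,"ay":0,"az":0,"fingers":0},{"x":-0.02,"y":0.0505,"z":-0.005,"ax":0,"ay":0,"az":0,"fingers":0},{"x":-0.02,"y":0.0505,"z":-0.005,"ax":0,"ay":0,"az":0,"fingers":0},{"x":-0.02,"y":0.0505,"z":-0.005,"ax":0,"ay":0,"az":0,"fingers":0},{"x":0,"y":0,"z":0,"ax":0,"ay":0,"az":0,"fingers":0}]'
python3 - <<'E'
from h import *
a,p=snap('wrist','w9.png'); np.save('w9.npy',p['T'])
b,q=snap('top','top9.png')
c=cv2.resize(b[145:280,110:410],(756,340),interpolation=cv2.INTER_CUBIC)
d=np.zeros((250,756,3),np.uint8); d[:,:560]=a[20:270]
cv2.imwrite('pics/m9.png',np.vstack([c,d])[:,:,::-1])
E
```

```text
clock: 28.38
tool_pos: [0.4718, -0.3649, 0.3582]
tool_rot: [[1.0, 0.028, 0.001], [0.028, -1.0, -0.002], [0.001, 0.002, -1.0]]
ft_force: [0.0, -0.4, 0.0]
grip_width: 0.0856
finger_force: 0.0
```

View pics/m9.png

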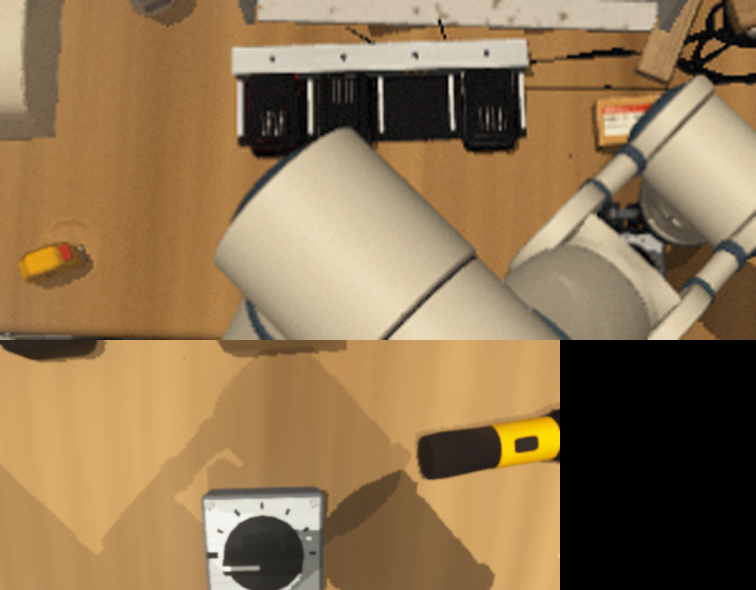

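All three packs are home in bays 1, 2 and 4 with nothing left on the bench, bystanders in place, and the dial pointer at off. No further packs show in any view, so the dial goes to click 3.

```bash
python3 -m jog '[{"x":-0.023,"y":-0.010,"z":0,"ax":0,"ay":0,"az":0,"fingers":0},{"x":0,"y":0,"z":0.01,"ax":0,"ay":0,"az":-0.1795,"fingers":0},{"x":0,"y":0,"z":0.01,"ax":0,"ay":0,"az":-0.1795,"fingers":0},{"x":0,"y":0,"z":0.01,"ax":0,"ay":0,"az":-0.1795,"fingers":0},{"x":0,"y":0,"z":0.01,"ax":0,"ay":0,"az":-0.1795,"fingers":0},{"x":0,"y":0,"z":0.01,"ax":0,"ay":0,"az":-0.1795,"fingers":0},{"x":0,"y":0,"z":0.01,"ax":0,"ay":0,"az":-0.1795,"fingers":0},{"x":0,"y":0,"z":0.01,"ax":0,"ay":0,"az":-0.1795,"fingers":0},{"x":0,"y":0,"z":0.01,"ax":0,"ay":0,"az":-0.1795,"fingers":0},{"x":0,"y":0,"z":0.01,"ax":0,"ay":0,"az":-0.1795,"fingers":0},{"x":0,"y":0,"z":0,"ax":0,"ay":0,"az":0,"fingers":0}]'
```

```text
clock: 29.85
tool_pos: [0.4499, -0.351, 0.2672]
tool_rot: [[-0.077, 0.997, -0.001], [0.997, 0.077, 0.001], [0.001, -0.001, -1.0]]
ft_force: [0.2, 0.5, 0.1]
grip_width: 0.0851
finger_force: 0.0
```

```bash
python3 -m jog '[{"x":-0.004,"y":-0.0015,"z":0.02,"ax":0,"ay":0,"az":0,"fingers":0},{"x":0,"y":0,"z":0.02,"ax":0,"ay":0,"az":0,"fingers":0},{"x":0,"y":0,"z":0,"ax":0,"ay":0,"az":0,"fingers":0.5},{"x":0,"y":0,"z":0,"ax":0,"ay":0,"az":0,"fingers":1},{"x":0,"y":0,"z":0,"ax":0,"ay":0,"az":0,"fingers":1},{"x":0,"y":0,"z":0,"ax":0,"ay":0,"az":0,"fingers":1},{"x":0,"y":0,"z":0,"ax":0,"ay":0,"az":0,"fingers":1},{"x":0,"y":0,"z":0,"ax":0,"ay":0,"az":0,"fingers":1}]' 40
```

```text
clock: 30.85
tool_pos: [0.4479, -0.3566, 0.2285]
tool_rot: [[-0.076, 0.997, -0.0], [0.997, 0.076, -0.001], [-0.001, -0.0, -1.0]]
ft_force: [-6.7, -1.5, 11.7]
grip_width: 0.0127
finger_force: 41.4
```

```bash
python3 -m jog '[{"x":0,"y":0,"z":0,"ax":0,"ay":0,"az":0.1745,"fingers":1},{"x":0,"y":0,"z":0,"ax":0,"ay":0,"az":0.1745,"fingers":1},{"x":0,"y":0,"z":0,"ax":0,"ay":0,"az":0.1745,"fingers":1},{"x":0,"y":0,"z":0,"ax":0,"ay":0,"az":0.1745,"fingers":1},{"x":0,"y":0,"z":0,"ax":0,"ay":0,"az":0.1745,"fingers":1},{"x":0,"y":0,"z":0,"ax":0,"ay":0,"az":0.1745,"fingers":1},{"x":0,"y":0,"z":0,"ax":0,"ay":0,"az":0.1745,"fingers":1},{"x":0,"y":0,"z":0,"ax":0,"ay":0,"az":0.1745,"fingers":1},{"x":0,"y":0,"z":0,"ax":0,"ay":0,"az":0.1745,"fingers":1},{"x":0,"y":0,"z":0,"ax":0,"ay":0,"az":0,"fingers":1},{"x":0,"y":0,"z":0,"ax":0,"ay":0,"az":0,"fingers":1}]'
```

```text
clock: 32.22
tool_pos: [0.4465, -0.3555, 0.2284]
tool_rot: [[0.997, 0.076, -0.004], [0.076, -0.997, 0.002], [-0.004, -0.003, -1.0]]
ft_force: [-19.0, 6.2, 25.3]
grip_width: 0.0129
finger_force: 43.2
```

Release, rise, and check the pointer and the dock numerically.

```bash
python3 -m jog '[{"x":0,"y":0,"z":0,"ax":0,"ay":0,"az":0,"fingers":0.5},{"x":0,"y":0,"z":0,"ax":0,"ay":0,"az":0,"fingers":0.2},{"x":0,"y":0,"z":0,"ax":0,"ay":0,"az":0,"fingers":0},{"x":0,"y":0,"z":-0.04,"ax":0,"ay":0,"az":0,"fingers":0},{"x":0,"y":0,"z":-0.05,"ax":0,"ay":0,"az":0,"fingers":0},{"x":-0.02,"y":0,"z":-0.04,"ax":0,"ay":0,"az":0,"fingers":0},{"x":0,"y":0,"z":0,"ax":0,"ay":0,"az":0,"fingers":0}]'
python3 - <<'E'
from h import *
a,p=snap('wrist','w10.png'); b,q=snap('top','top10.png')
b0=cv2.imread('pics/top9.png')[:,:,::-1]
d=np.abs(b.astype(int)-b0).max(2)[150:210,195:300]; print('dock diff px>40:',(d>40).sum(),np.argwhere(d>40)[:5]+[150,195] if (d>40).any() else '')
c=np.array([.4497,-.356]); print('axis px',w2px(p,(*c,.073)))
# brightness on bar-top circle radii vs direction
for deg in range(-180,180,10):
    t=np.radians(deg); v=[a[tuple(w2px(p,(c[0]+r*np.cos(t),c[1]+r*np.sin(t),.073)).round().astype(int)[::-1])].min() for r in(.012,.016,.02,.024)]
    if np.mean(v)>60: print(deg,v)
E
```

```text
clock: 33.1
tool_pos: [0.428, -0.3584, 0.3605]
tool_rot: [[0.997, 0.076, 0.003], [0.076, -0.997, -0.004], [0.003, 0.004, -1.0]]
ft_force: [0.1, -0.5, -0.7]
grip_width: 0.0852
finger_force: 0.0
dock diff px>40: 324 [[195 246]
 [195 247]
 [195 248]
 [196 243]
 [196 244]]
axis px [274.38692587 185.85773138]
0 [np.uint8(145), np.uint8(163), np.uint8(104), np.uint8(104)]
10 [np.uint8(230), np.uint8(210), np.uint8(141), np.uint8(142)]
20 [np.uint8(90), np.uint8(59), np.uint8(55), np.uint8(53)]
```

The pointer points to ≈5°, which is click 3, and the dock image is unchanged above the arm. A last check of the bay 4 strip, then hand in.

```bash
python3 - <<'E'
from h import *
a=cv2.imread('pics/top9.png').astype(int); b=cv2.imread('pics/top10.png').astype(int)
n=(np.abs(a-b).max(2)[160:205,285:322]>40).sum(); print(n)
if n<25: print(hand_in())
E
```

```text
0
the job is handed in; nothing more can be done
None
```

I turned the dial to off, slid the three packs I found home into bays 1, 2 and 4, set the dial to click 3, and handed the job in; no result came back, and the pushes against the stop and the camera images suggest it all holds.

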